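# Start a short spin on the microcentrifuge

## Robot

A 6-joint arm with a two-finger parallel gripper is mounted at the origin on the work surface; the furniture and walls round the work are solid. World frame = base frame: x ahead of the robot, y to its left, z up, the work surface at z = 0. Lengths are in m, angles in rad, forces in N, time in s.
With the tool pointing down it reaches from about 0.425 to 1.125 m from the base axis. Payload 14.9 kg.
Tool frame: the origin (TCP) lies midway between the tips of the shut fingers; the grasp point (between the pads) lies ctrl.tcp_to_grasp behind it (ctrl.tcp_to_grasp is the distance from the TCP to the grasp point, in m); z points along the fingers, y is the direction in which the jaws open and shut (so a half turn about z gives the same grasp; the last joint's range is limited). The gripper opens to 91 mm and grips with 3 to 60 N. Pads are 32 mm wide; open, the fingers measure 118 mm over their backs; the gripper's body (76 mm by 178 mm) begins 60 mm behind the grasp point.
Start: joints at [-1.382, 0.379, 1.734, -0, 1.028, -0.033], TCP at [0.154, -0.683, 0.214] pointing down, gripper open.
Joint ranges: [-2.77, 2.77], [-0.74, 2.19], [0, 2.66], [-1.06, 4.2], [0.31, 2.87], [-3.08, 3.08]. Speed limits (rad/s): [1.89, 1.89, 2.39, 3.14, 3.14, 3.14].

## Interface

Orientations are given as a 3x3 rotation matrix whose columns are the frame's x, y, z axes.
In Python, from station import get_state, read_camera, ticket, ctrl gives the robot as it stands. The module is installed in compiled form; this text tells all that it offers.
- The arm moves only by the tool move_arm, never from a script. Its argument "moves" is a list that holds one entry, the list of rows, each a list of 6 numbers: the shift along the tool's x, y, z in mm, then the turn, a rotation vector about the tool's x, y, z in degrees. A call has 1 to 8 rows; each row is the pose to reach, as a shift and turn from the pose measured when the call began, along the tool's axes at that moment; what a row does not reach only later rows make up. A row lasts 1/8 s, in which the tool goes at most 62.5 mm and 10.7 degrees, less where a joint would pass 70% of its speed; a pose out of reach is approached as far as the arm can. A call with a gripper value outside its range is refused whole. "jaw" is the gripper command: -1 is fully open, 1 is shut, values between are in proportion, set as the call begins (left out, the last holds). The fingers move at their own pace and stop on an object; "squeeze" is the grip in N (left out, the last holds). Time passes only in rows, so rows that repeat a pose let the fingers close. It gives the time, the measured TCP pose, the force and the opening at its end, in the units of the state.
- get_state(): the state, without advancing time (a new reading comes with each control period).
- read_camera(name): name is "scene" or "top"; returns a dict with "img" (480x640x3 uint8, blue, green, red), "depth" (480x640 float32, m along the optical axis (not along the pixel's ray), 0 where there is no reading), "mtx" (3x3 intrinsics, pixels), "pose" (4x4, takes a point from camera to world coordinates). Camera axes: x right, y up, looking along -z (the intrinsics and any distortion apply to the point x, -y, -z); pixel columns grow to the right and rows downward; lengths in m; the calibration is good to about 2 mm. A picture is of the moment at which its call begins.
- ticket.sign_off(): hands the job in, once; it reports no verdict.
The state is a dict: "time": time; "q": joint angles; "joint_vel": joint speeds; "tau": joint torques, N m; "eef_pos": TCP position; "eef_rot": TCP orientation; "wrist_force": force on the tool from outside, world axes, zero at the start; "torque": the same for the moment, N m; "width": finger opening in m.
Only numpy, scipy, OpenCV 4.12 (cv2) and the standard library are available. Lean on these libraries where they do the work, as an engineer would, in place of code of your own. Each camera call takes 0.05 s, during which the arm holds its last target. There are 200 camera calls.

## Task

The tubes in the small white centrifuge need a short spin: first switch it on at its black rocker while the lid is still open, then push the lid down until its catch snaps shut, and then press the round blue short-spin key fully down and keep it down, because it spins only while the key is held. The program finishes while holding the key pressed; press gently, lift nothing, leave the grey lid-release tab alone and do not disturb the things standing around.

Things in the scene. Friction and masses are not known exactly. Their poses are not given: they have to be found in the camera images.
- centrifuge: White bench-top microcentrifuge, fixed, case x -100 to +90, y -60 to +60 mm. Origin on the bench, z up. Its front (control ledge) faces its own -x, roughly world -y (its yaw is 1.30 to 1.60 rad). Ledge: front 72 mm, top at z = 60 mm; bowl block behind it (x -28 to +90) 88 mm high. (x, y, z) in mm given below are in this frame.
- power_rocker (a joint): Black power rocker, 38 (x) x 20 (y) mm, pivot (-66, 36, 64), axis along y. 0 = off: its front end (x = -85), with a white bar, stands up. 0.36 rad = on: that end pressed down 6 to 7 mm. Snaps over its middle (0.18) and stays; about 4 N moves it. Press the raised end, best at or a little in front of its tip (x = -85 to -90), so as not to bear on its middle.
- rocker_on_end (a point): Point on top of the white-barred front end of the power rocker, 4 mm from its tip, about (-81, 36, 72) when off, 5 mm lower when on. It moves with the rocker.
- lid (a joint): Lid, smoky clear, white front strip 28 mm deep; 112 mm hinge to front edge, 112 wide, 10 thick. Hinge axis along y at (78, 0, 90), level with the lid's underside. 0 = shut, level, top z = 100; grows opening (rad). Starts 0.6 to 0.9; stays where left (1 to 3 N moves it). Over the last 15 mm a steel pin under the front edge pushes the catch aside (about 6 N on the strip), then snaps in.
- lid_edge (a point): Point in the middle of the lid's white front strip, on its top face, 10 mm behind the front edge (102 mm from the hinge axis along the lid, 10 mm above its underside). The place to push down on. It moves with the lid; at (-24, 0, 100) when the lid is shut. A rubber seal lets it sink 1 to 3 mm further under a firm push.
- lid_catch (a joint): Sprung lid catch, a steel claw with a grey release tab, pivot along y at (-36, 0, 64). 0 = at rest (claw upright, holding the lid if it is shut). The lid's pin pushes it to about 0.2 rad and it springs back to 0 as the lid latches; pressing the tab would release the lid.
- release_tab (a point): Top of the grey release tab of the catch, 16 x 26 mm, in the middle of the control ledge between rocker and key, at about (-64, 0, 70). Not to be pressed.
- spin_key (a joint): Round blue short-spin key, 25 mm across, a spring key that moves straight down. 0 = up, 0.0045 m = fully down; about 1.5 N starts it, 5 N holds it fully down.
- spin_key_top (a point): Centre of the top of the blue key, (-68, -34, 68) when up. It moves with the key.
- specimen_cup: Loose specimen cup with yellow lid, 61 mm across, 70 mm tall, on the bench in front of the centrifuge; origin under its centre. Bystander.
- timer: Loose small cream laboratory timer, 70 x 70 x 25 mm, on the bench in front of the centrifuge; origin under its centre. Bystander.
- tube_rack: Loose white rack with stoppered tubes, 220 x 66 x 93 mm, near the right edge of the bench, beyond the timer; origin under its centre. Bystander.
- stain_violet: Loose dropper bottle of violet stain, 37 mm across, 98 mm tall, left of the cream microscope; origin under its centre. Bystander.
- stain_blue: Loose dropper bottle of blue stain, 37 mm across, 98 mm tall, left of the cream microscope; origin under its centre. Bystander.
- small_jar: Loose small jar with grey cap, 29 mm across, 46 mm tall, left of the cream microscope; origin under its centre. Bystander.
- microscope_grey: Grey monocular microscope, fixed, beyond the centrifuge: x 0.629 to 0.761, y -0.06 to 0.235, up to z = 0.41; above z = 0.20 it begins at about x = 0.65. A cream binocular microscope, fixed, stands between robot and centrifuge: x 0.25 to 0.432, y -0.18 to 0.15, up to z = 0.39; above z = 0.13 it ends at about x = 0.40. Pass above them; between them there is just room for a hand.

How it is judged:
By the outcome, as a careful person would: the job done as asked, in the order asked, and still so for the second after the job is handed in, while the arm keeps its last pose, push and grip.
It also fails if it takes over 56 s, if anything falls off the work surface, if the arm or the gripper's body presses on something with over 40 N, if the wrist force passes 120 N, or if a joint passes its speed limit or range.

## Working session

There is one attempt and no reset: what is moved stays moved. The work goes in short steps, Python scripts to look and compute and a tool call to move; the robot and the scene stay as the last step left them, time stands still between calls to the robot, and variables do not carry over. Pictures are saved under pics/ and viewed, about 8 in all and at most 12, crops included, and the job is handed in when it is done.

Besides the shell and the picture viewer there is one more tool, called after "Request:" as name([rows], argument=value, ...), one row to a line, values as JSON. move_arm: Moves the arm, as the interface text tells. Its arguments: {"type":"object","properties":{"moves":{"type":"array"},"jaw":{"type":"number"},"squeeze":{"type":"number"}},"required":["moves"]}

```bash
mkdir -p pics
cat > h.py <<'E'
from station import get_state, read_camera, ticket, ctrl
import numpy as np, cv2
def pts(c):
    d=c["depth"];K=c["mtx"];v,u=np.mgrid[0:480,0:640]
    p=np.stack([(u-K[0,2])/K[0,0]*d,-(v-K[1,2])/K[1,1]*d,-d],-1)
    return p@c["pose"][:3,:3].T+c["pose"][:3,3]
E
python3 - <<'E'
from h import *
s=get_state();print(s["time"],s["eef_pos"],s["eef_rot"],s["wrist_force"],s["width"],ctrl.tcp_to_grasp)
for n in("scene","top"):
    c=read_camera(n);cv2.imwrite(f"pics/{n}0.png",c["img"]);np.savez(f"{n}0.npz",**c);print(c["pose"].round(3),c["mtx"])
E
```

```text
0.0 [ 0.15393325 -0.68247098  0.21328376] [[ 9.75499468e-01  2.20001715e-01 -1.81592843e-04]
 [ 2.20001782e-01 -9.75498891e-01  1.06321331e-03]
 [ 5.67651336e-05 -1.07711476e-03 -9.99999418e-01]] [-0.38637607  1.06700705 -0.27173749] 0.09094964378563791 0.0188
[[-0.484  0.785 -0.386  0.06 ]
 [-0.875 -0.43   0.223  0.377]
 [ 0.009  0.446  0.895  1.256]
 [ 0.     0.     0.     1.   ]] [[617.06913286   0.         324.23476238]
 [  0.         617.06913286 235.35488437]
 [  0.           0.           1.        ]]
[[ 4.500e-02  9.770e-01 -2.080e-01  3.380e-01]
 [-9.990e-01  4.400e-02 -1.000e-02  8.700e-02]
 [-1.000e-03  2.080e-01  9.780e-01  1.138e+00]
 [ 0.000e+00  0.000e+00  0.000e+00  1.000e+00]] [[545.16738926   0.         319.35076841]
 [  0.         545.16738926 232.69092217]
 [  0.           0.           1.        ]]
```

View pics/scene0.png

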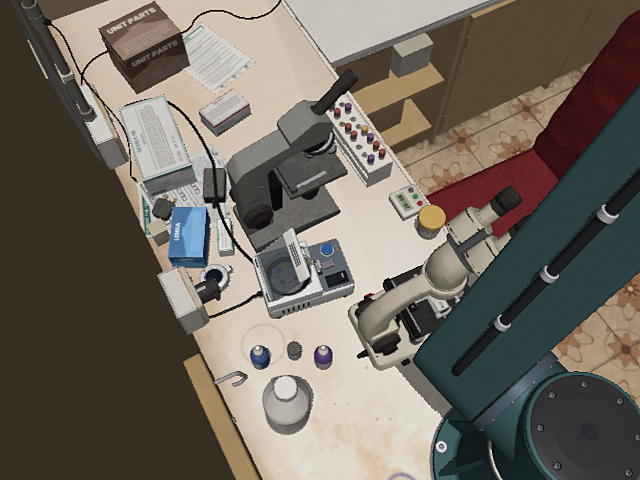

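View pics/top0.png

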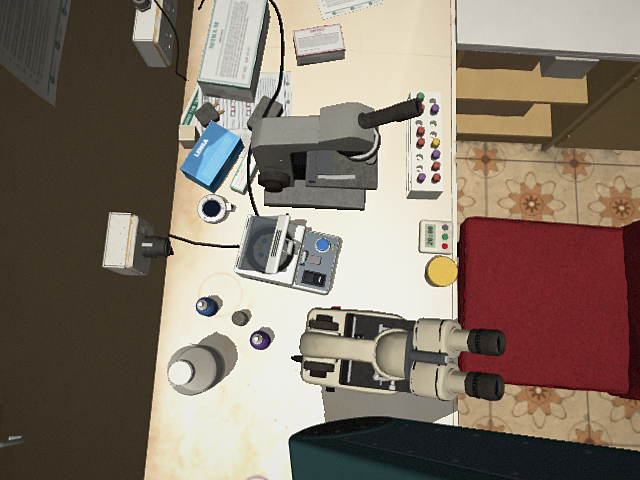

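The scene view shows the centrifuge near (300,275), with the blue key at (327,250) and the rocker at (338,278). In the top view the key is at (324,244) and the rocker at (313,278). The lid is open. Next I measure both and look at crops.

Run:
```python
from h import *
out=[]
for n,(u0,v0,w,h) in {"scene":(245,220,120,105),"top":(225,205,120,105)}.items():
    c=dict(np.load(f"{n}0.npz"));P=pts(c);I=c["img"];H=cv2.cvtColor(I,cv2.COLOR_BGR2HSV)
    out.append(cv2.resize(I[v0:v0+h,u0:u0+w],(400*1,350),interpolation=cv2.INTER_CUBIC))
    R=np.zeros((480,640),bool);R[v0:v0+h,u0:u0+w]=1
    m=R&(H[...,0]>95)&(H[...,0]<125)&(H[...,1]>130)&(H[...,2]>80)
    k,l,st,ce=cv2.connectedComponentsWithStats(m.astype(np.uint8))
    for i in range(1,k):
        if st[i,4]>25: q=P[l==i];print(n,"blue",st[i],ce[i],np.median(q,0),q.min(0),q.max(0))
    m=R&(I.max(-1)<60)&(P[...,2]>.05)&(P[...,2]<.09)
    k,l,st,ce=cv2.connectedComponentsWithStats(m.astype(np.uint8))
    for i in range(1,k):
        if st[i,4]>25: q=P[l==i];print(n,"black",st[i],ce[i],np.median(q,0),q.min(0),q.max(0))
    # case: height 57-63 ledge
    m=(R&(abs(P[...,2]-.060)<.004)&(I.min(-1)>80)).astype(np.uint8)
    q=P[m>0][:,:2].astype(np.float32);print(n,"ledge",len(q),cv2.minAreaRect(q))
    q=P[R&(P[...,2]>.03)&(P[...,2]<.105)][:,:2].astype(np.float32);r=cv2.minAreaRect(q);print("case",len(q),r)
    hi=P[R&(P[...,2]>.105)&(P[...,2]<.19)];print("lid",len(hi),hi.min(0),hi.max(0))
cv2.imwrite("pics/crop0.png",np.hstack(out))
```

```text
scene blue [322 244  10  10  87] [326.47126437 248.55172414] [0.54227058 0.09081197 0.06601266] [0.53094262 0.07989642 0.06001009] [0.55555509 0.10263101 0.0740856 ]
scene black [325 270  24  18 249] [336.13654618 278.7188755 ] [0.4729872  0.107145   0.06446146] [0.4569788  0.08181809 0.05294018] [0.49120362 0.12996517 0.07387594]
scene black [283 278  27  18  76] [299.82894737 287.21052632] [0.49478907 0.17563223 0.05813539] [0.48768835 0.15472146 0.05157225] [0.50372601 0.21980248 0.0646771 ]
scene black [355 299  10  20  98] [359.90816327 308.18367347] [0.38947648 0.09904923 0.07573768] [0.37359011 0.08176873 0.05735542] [0.40316732 0.11327425 0.08918873]
scene ledge 789 ((0.4841400384902954, 0.16585710644721985), (0.18703468143939972, 0.18690259754657745), 80.1699447631836)
case 4455 ((0.519000768661499, 0.1580773890018463), (0.19101834297180176, 0.31025147438049316), 79.87113189697266)
lid 2352 [0.34395355 0.1099595  0.10502098] [0.66056862 0.24774151 0.1755902 ]
top blue [317 238  12  13 108] [322.2037037  244.19444444] [0.54266844 0.09135218 0.06736137] [0.53069675 0.07968158 0.06303703] [0.55495874 0.10184543 0.0730153 ]
top black [278 245  17  27 114] [286.78070175 260.22807018] [0.50635718 0.16001358 0.05978413] [0.48562473 0.14744518 0.0536906 ] [0.54078124 0.17717331 0.06521287]
top black [302 271  24  16 234] [313.38888889 278.16666667] [0.47359907 0.10487315 0.06668577] [0.45919621 0.0825679  0.05640717] [0.48821217 0.12838512 0.07491694]
top ledge 1207 ((0.5182353258132935, 0.15585669875144958), (0.18123051524162292, 0.11678536981344223), 80.83621978759766)
case 3888 ((0.5209274888038635, 0.16991263628005981), (0.21727068722248077, 0.24720026552677155), 2.631221294403076)
lid 2180 [0.46685523 0.14311647 0.10500861] [0.58496316 0.24592015 0.17346922]
```

View pics/crop0.png

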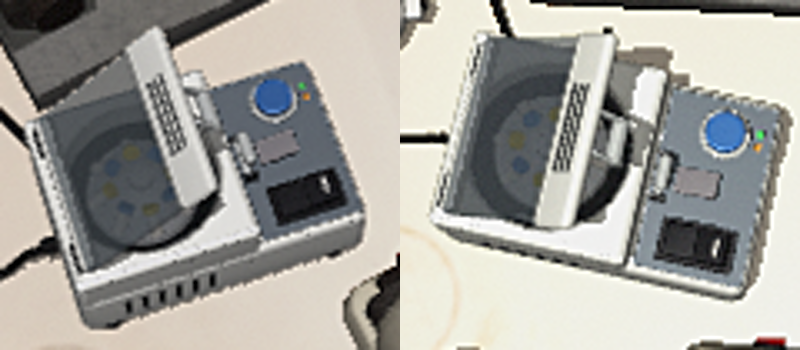

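The crops show the rocker with its white bar towards the front (off), the grey tab beside it and the blue key. The lid is at about 0.75 rad. The key is at about (0.5425, 0.091) and the yaw is about 80°, and the case rectangle agrees with both. I'll press the rocker with one finger of the open gripper, tool y along world y, which stays clear of the lid and both microscopes.

```bash
cat >> h.py <<'E'
from scipy.spatial.transform import Rotation as Ro
YAW=np.radians(80);RZ=np.array([[np.cos(YAW),-np.sin(YAW)],[np.sin(YAW),np.cos(YAW)]])
O=np.array([.5425,.0911])-RZ@[-.068,-.034]
def W(x,y): return O+RZ@[x/1e3,y/1e3]
G=np.diag([1.,-1,-1])   # goal orientation: tool x = world x, tool y = -world y, down
def rows(way,Rg=G):
    s=get_state();R=np.array(s["eef_rot"]);p=np.array(s["eef_pos"])
    rv=np.degrees(Ro.from_matrix(R.T@Rg).as_rotvec())
    print("t",s["time"],"p",p.round(4),"F",np.round(s["wrist_force"],1),"w",round(s["width"],4),"rv",rv.round(1))
    for w in way: print(w,(R.T@(np.array(w)-p)*1e3).round(1))
E
python3 - <<'E'
from h import *
c=dict(np.load("top0.npz"));P=pts(c)
for n,b in {"corridor":(.44,.62,-.5,0.03),"cream":(.25,.47,-.18,.15),"grey":(.60,.70,-.06,.235)}.items():
    for z in (.02,.08,.13,.2,.3):
        m=(P[...,0]>b[0])&(P[...,0]<b[1])&(P[...,1]>b[2])&(P[...,1]<b[3])&(P[...,2]>z)
        if m.any(): print(n,z,m.sum(),P[m].min(0).round(3),P[m].max(0).round(3))
print(W(0,0),W(-66,36),W(-85,36),W(-24,0))
rows([(.154,-.683,.5),(.53,-.3,.5),(.53,.03,.5),(.468,.0345,.3)])
E
```

```text
corridor 0.02 1590 [ 0.47  -0.179  0.02 ] [ 0.613 -0.112  0.074]
cream 0.02 23504 [ 0.25  -0.174  0.02 ] [0.47  0.15  1.138]
cream 0.08 21168 [ 0.25  -0.174  0.08 ] [0.47  0.149 1.138]
cream 0.13 17991 [ 0.25  -0.174  0.131] [0.392 0.121 1.138]
cream 0.2 17219 [ 0.25  -0.174  0.2  ] [0.392 0.087 1.138]
cream 0.3 14686 [ 0.25  -0.174  0.3  ] [0.391 0.087 1.138]
grey 0.02 10657 [ 0.629 -0.05   0.02 ] [0.7   0.222 0.399]
grey 0.08 8726 [ 0.629 -0.05   0.081] [0.7   0.222 0.399]
grey 0.13 8294 [ 0.629 -0.05   0.13 ] [0.7   0.221 0.399]
grey 0.2 5014 [ 0.658 -0.05   0.2  ] [0.7   0.221 0.399]
grey 0.3 2296 [ 0.663 -0.05   0.3  ] [0.7   0.105 0.399]
[0.52082461 0.16397097] [0.47391075 0.10522499] [0.47061144 0.08651364] [0.51665706 0.14033558]
t 0.1 p [ 0.1539 -0.6825  0.2134] F [-0.1  0.2 -0.1] w 0.0912 rv [-0.1  0.  12.7]
(0.154, -0.683, 0.5) [-0.000e+00  2.000e-01 -2.866e+02]
(0.53, -0.3, 0.5) [ 451.  -290.7 -286.3]
(0.53, 0.03, 0.5) [ 523.6 -612.6 -286. ]
(0.468, 0.0345, 0.3) [ 464.1 -630.5  -86. ]
```

Request:
move_arm([
  [[0, 0, -62, 0, 0, 3], [0, 0, -124, 0, 0, 6], [0, 0, -186, 0, 0, 9], [0, 0, -248, 0, 0, 12], [30, -20, -286, 0, 0, 12.7], [80, -50, -286, 0, 0, 12.7], [130, -82, -286, 0, 0, 12.7], [180, -115, -286, 0, 0, 12.7]],
], jaw=-1)

```text
time: 1.1
eef_pos: [0.3052, -0.5295, 0.4992]
eef_rot: [[1.0, -0.0, -0.0], [-0.0, -1.0, 0.001], [-0.0, -0.001, -1.0]]
wrist_force: [0.3, -1.3, -0.1]
width: 0.0908
```

```bash
python3 -c "
from h import *
print(get_state()['q'],get_state()['tau']);rows([(.53,-.3,.5),(.53,.03,.5),(.468,.0345,.3)])"
```

```text
[-1.08617565e+00  2.57161920e-02  1.64388570e+00  3.69575383e-04
  1.47329303e+00  4.84852070e-01] [-1.13201433e+01 -5.26109326e+01 -5.34680843e+01 -2.19577260e-02
  1.41458921e-01 -1.57028642e+00]
t 1.1 p [ 0.3052 -0.5295  0.4992] F [ 0.3 -1.3 -0.1] w 0.0908 rv [-0.1  0.  -0. ]
(0.53, -0.3, 0.5) [ 224.7 -229.5   -0.6]
(0.53, 0.03, 0.5) [ 2.246e+02 -5.595e+02 -1.000e-01]
(0.468, 0.0345, 0.3) [ 162.7 -563.7  199.9]
```

Request:
move_arm([
  [[44, -44, 0, 0, 0, 0], [88, -88, 0, 0, 0, 0], [132, -132, 0, 0, 0, 0], [176, -176, 0, 0, 0, 0], [225, -230, 0, 0, 0, 0], [225, -290, 0, 0, 0, 0], [225, -350, 0, 0, 0, 0], [225, -410, 0, 0, 0, 0]],
])

```text
time: 2.1
eef_pos: [0.53, -0.1186, 0.4993]
eef_rot: [[1.0, -0.0, -0.001], [-0.0, -1.0, 0.002], [-0.001, -0.002, -1.0]]
wrist_force: [0.3, -0.4, -0.1]
width: 0.0916
```

Request:
move_arm([
  [[0, -50, 0, 0, 0, 0], [0, -100, 0, 0, 0, 0], [0, -150, 0, 0, 0, 0], [-20, -155, 50, 0, 0, 0], [-40, -155, 100, 0, 0, 0], [-40, -155, 150, 0, 0, 0]],
])

```text
time: 2.85
eef_pos: [0.4887, 0.0369, 0.3481]
eef_rot: [[1.0, 0.0, -0.0], [0.0, -1.0, 0.001], [-0.0, -0.001, -1.0]]
wrist_force: [1.4, 1.1, -0.1]
width: 0.0912
```

```bash
python3 -c "
from h import *
s=get_state();print(s['q'],s['tau']);rows([(.468,.0345,.3),(.468,.0345,.1)])
cv2.imwrite('pics/a1.png',np.hstack([cv2.resize(read_camera(n)['img'],(400,300),interpolation=cv2.INTER_AREA) for n in('scene','top')]))"
```

```text
[ 2.69589008e-02 -1.13570268e-01  2.03889117e+00  1.56943949e-03
  1.21655198e+00  1.59694732e+00] [ 6.30109571e-01 -4.60664499e+01 -4.96677804e+01  4.51690285e-02
  1.82412229e+00  9.43373336e-03]
t 2.85 p [0.4887 0.0369 0.3481] F [ 1.4  1.1 -0.1] w 0.0912 rv [-0.1  0.   0. ]
(0.468, 0.0345, 0.3) [-20.6   2.4  48.1]
(0.468, 0.0345, 0.1) [-20.6   2.7 248.1]
```

View pics/a1.png

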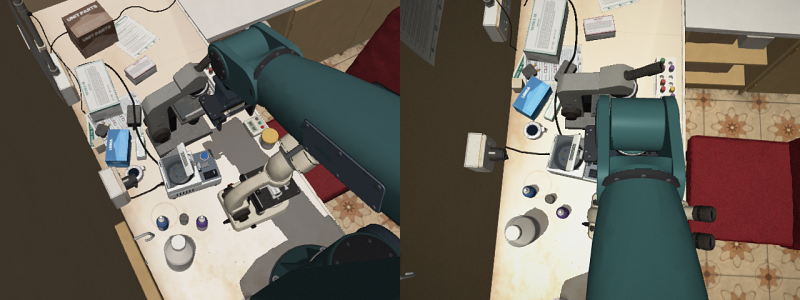

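The scene picture shows the forearm above the cream microscope and the centrifuge still visible at about (205,165) of the half-size image. Before descending I check how high the wrist housing sits.

Run:
```python
from h import *
for n in("scene","top"):
    c=read_camera(n);P=pts(c);H=cv2.cvtColor(c["img"],cv2.COLOR_BGR2HSV)
    m=(H[...,0]>80)&(H[...,0]<100)&(H[...,1]>90)&(P[...,2]>.35)
    for x in (.2,.3,.4,.5,.6):
        q=P[m&(abs(P[...,0]-x)<.02)&(abs(P[...,1])<.35)]
        if len(q): print(n,x,len(q),q.min(0).round(3),q.max(0).round(3))
```

```text
scene 0.2 2440 [ 0.18  -0.041  0.72 ] [0.22  0.1   0.812]
scene 0.3 1901 [ 0.28  -0.021  0.661] [0.32  0.097 0.763]
scene 0.4 1090 [ 0.38  -0.025  0.596] [0.42  0.094 0.713]
scene 0.5 991 [ 0.48  -0.023  0.363] [0.52  0.101 0.665]
top 0.3 10632 [ 0.28  -0.133  0.353] [0.32  0.097 0.768]
top 0.4 3999 [ 0.38  -0.026  0.678] [0.42  0.094 0.717]
top 0.5 3997 [ 0.48  -0.023  0.446] [0.52  0.099 0.67 ]
```

Run:
```python
from h import *
np.set_printoptions(linewidth=160)
A=[]
for n in("scene","top"):
    A.append(pts(dict(np.load(n+"0.npz"))).reshape(-1,3))
P=np.vstack(A)
def grid(x0,x1,y0,y1,zmax=.45):
    for y in np.arange(y0,y1,.02):
        r=[]
        for x in np.arange(x0,x1,.02):
            q=P[(P[:,0]>=x)&(P[:,0]<x+.02)&(P[:,1]>=y)&(P[:,1]<y+.02)&(P[:,2]<zmax)]
            r.append(int(1000*q[:,2].max()) if len(q) else -1)
        print(round(y,3),r)
print("cream x .28-.44");grid(.28,.44,-.18,.16)
print("grey x .6-.76");grid(.60,.76,-.06,.24)
```

```text
cream x .28-.44
-0.18 [366, 367, 1, 370, 372, -1, 3, 3]
-0.16 [382, 380, 366, 381, 380, -1, 4, 5]
-0.14 [378, 376, 305, 373, 370, 309, 5, 4]
-0.12 [357, 358, 332, 352, 350, 332, 5, 3]
-0.1 [340, 340, 342, 341, 341, 337, 16, 3]
-0.08 [337, 336, 335, 333, 333, 328, 37, 4]
-0.06 [321, 319, 321, 317, 315, 310, 111, 3]
-0.04 [224, 306, 303, 302, 289, 119, 115, 5]
-0.02 [210, 281, 286, 285, 268, 116, 115, 14]
-0.0 [117, 211, 220, 220, 130, 116, 114, 14]
0.02 [127, 128, 218, 219, 128, 127, 126, 19]
0.04 [128, 129, 214, 215, 205, 115, 116, 29]
0.06 [92, 100, 210, 210, 199, 93, 79, 28]
0.08 [95, 100, 195, 196, 184, 95, 79, 17]
0.1 [86, 98, 173, 176, 165, 89, 39, 20]
0.12 [34, 29, 134, 135, 116, 5, 5, 4]
0.14 [4, 23, 24, 4, 5, 6, 5, 4]
grey x .6-.76
-0.06 [3, 4, 4, 386, 392, 391, 3, 4, 6]
-0.04 [5, 4, 5, 385, 399, 397, 5, 5, 3]
-0.02 [5, 183, 183, 218, 388, 385, -3, 185, -1]
0.0 [3, 185, 223, 322, 367, 366, 319, -1, -1]
0.02 [3, 183, 251, 336, 351, 348, 333, -1, -1]
0.04 [4, 185, 246, 340, 340, 340, 339, -1, -1]
0.06 [5, 183, 188, 338, 336, 336, 336, -1, -1]
0.08 [4, 184, 190, 324, 326, 324, 323, 31, -1]
0.1 [4, 197, 198, 313, 314, 312, 312, -1, -1]
0.12 [3, 194, 195, 291, 291, 293, 282, -1, -1]
0.14 [4, 39, 40, 287, 288, 288, 278, -1, -1]
0.16 [9, 124, 143, 283, 284, 284, -1, -1, -1]
0.18 [4, 131, 146, 278, 279, 279, 267, -1, -1]
0.2 [4, 129, 143, 274, 274, 274, 130, 34, 4]
0.22 [15, 17, 124, 255, 254, 254, 124, 15, 4]
```

The clearances look fine: the forearm underside is about 0.32 to 0.36, the microscope there is 0.30 or less, and the wrist radius is clear. Descending.

Request:
move_arm([
  [[-12, 2.5, 50, 0, 0, 0], [-20.5, 2.5, 100, 0, 0, 0], [-20.5, 2.5, 150, 0, 0, 0], [-20.5, 2.5, 200, 0, 0, 0], [-20.5, 2.5, 240, 0, 0, 0], [-20.5, 2.5, 253, 0, 0, 0]],
])

```text
time: 3.8
eef_pos: [0.4704, 0.0345, 0.0974]
eef_rot: [[1.0, -0.0, -0.002], [-0.0, -1.0, 0.001], [-0.002, -0.001, -1.0]]
wrist_force: [-0.3, -0.5, 0.3]
width: 0.0915
```

```bash
python3 -c "
from h import *
s=get_state();print(s['q'],s['tau']);rows([(.468,.0345,.08)])
a=[]
c=read_camera('scene')['img'][200:335,230:410];cv2.imwrite('pics/a2.png',cv2.resize(c,(800,600),interpolation=cv2.INTER_CUBIC))"
```

```text
[0.02288018 0.2130568  2.23337973 0.00235105 0.69666585 1.59236093] [-2.12818984e-02 -4.91280949e+01 -2.97902441e+01  2.38406489e-02
 -2.18785163e-01 -9.87091880e-05]
t 3.8 p [0.4704 0.0345 0.0974] F [-0.3 -0.5  0.3] w 0.0915 rv [-0.1  0.1 -0. ]
(0.468, 0.0345, 0.08) [-2.4  0.  17.4]
```

View pics/a2.png

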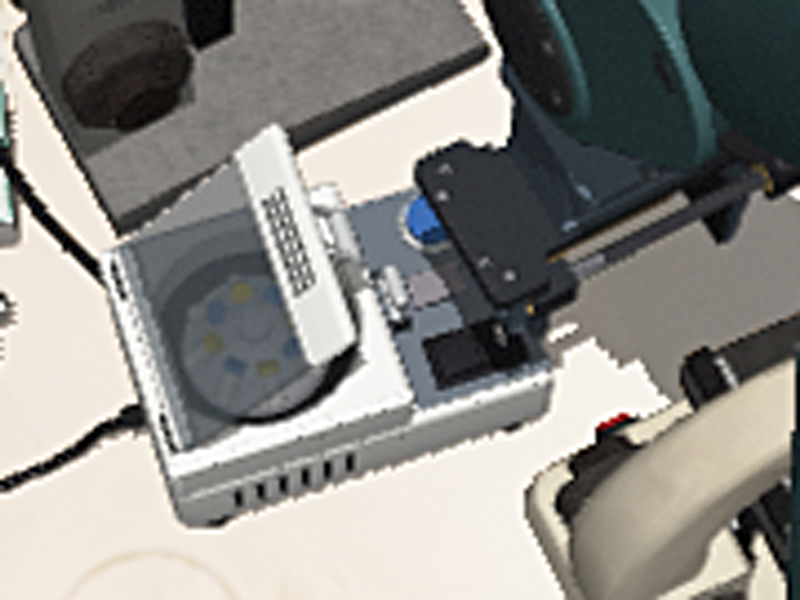

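The crop shows the rear finger at (505,330), over the white-barred rocker end, with the lid and microscope clear. I press in small steps.

Request:
move_arm([
  [[-2, 0, 12, 0, 0, 0], [-2, 0, 20, 0, 0, 0], [-2, 0, 22, 0, 0, 0], [-2, 0, 24, 0, 0, 0], [-2, 0, 24, 0, 0, 0]],
])

```text
time: 4.47
eef_pos: [0.4682, 0.0345, 0.0731]
eef_rot: [[1.0, -0.001, -0.001], [-0.001, -1.0, 0.001], [-0.001, -0.001, -1.0]]
wrist_force: [-0.2, 0.7, 0.1]
width: 0.0912
```

Request:
move_arm([
  [[0, 0, 2, 0, 0, 0], [0, 0, 4, 0, 0, 0], [0, 0, 5, 0, 0, 0], [0, 0, 5, 0, 0, 0]],
])

```text
time: 4.97
eef_pos: [0.4682, 0.034, 0.068]
eef_rot: [[1.0, -0.0, -0.002], [-0.0, -1.0, 0.001], [-0.002, -0.001, -1.0]]
wrist_force: [0.4, -7.8, 0.2]
width: 0.0913
```

The force is sideways (-y), with nothing vertical: the finger has slid down in front of the rocker tip. I lift, move back and look.

Request:
move_arm([
  [[0, 0, -4, 0, 0, 0], [0, 0, -10, 0, 0, 0], [0, 0, -14, 0, 0, 0], [0, -4, -14, 0, 0, 0]],
])

```text
time: 5.48
eef_pos: [0.4685, 0.0381, 0.0824]
eef_rot: [[1.0, -0.001, -0.001], [-0.001, -1.0, 0.001], [-0.001, -0.001, -1.0]]
wrist_force: [-0.2, 0.2, 0.4]
width: 0.0909
```

```bash
python3 -c "
from h import *
rows([(.468,.0385,.07)])
cc=read_camera('scene');P=pts(cc)
c=cc['img'][240:315,290:390];cv2.imwrite('pics/a3.png',cv2.resize(c,(800,600),interpolation=cv2.INTER_CUBIC))
I=cc['img'];m=(P[...,0]>.455)&(P[...,0]<.492)&(P[...,1]>.075)&(P[...,1]<.13)&(P[...,2]>.055)&(P[...,2]<.078)
for y in np.arange(.078,.13,.005):
  q=P[m&(abs(P[...,1]-y)<.0025)];print(round(y,3),len(q),q[:,2].max().round(4) if len(q) else 0, np.median(q[:,2]).round(4) if len(q) else 0)
"
```

```text
t 5.475 p [0.4685 0.0381 0.0824] F [-0.2  0.2  0.4] w 0.0909 rv [-0.  0. -0.]
(0.468, 0.0385, 0.07) [-0.5 -0.4 12.4]
0.078 4 0.0609 0.0588
0.083 3 0.0562 0.0557
0.088 11 0.0683 0.0607
0.093 13 0.0662 0.0597
0.098 34 0.0707 0.0634
0.103 39 0.0717 0.0654
0.108 37 0.0717 0.0639
0.113 34 0.0706 0.0654
0.118 38 0.0733 0.0661
0.123 43 0.0722 0.0625
0.128 32 0.0652 0.0595
```

View pics/a3.png

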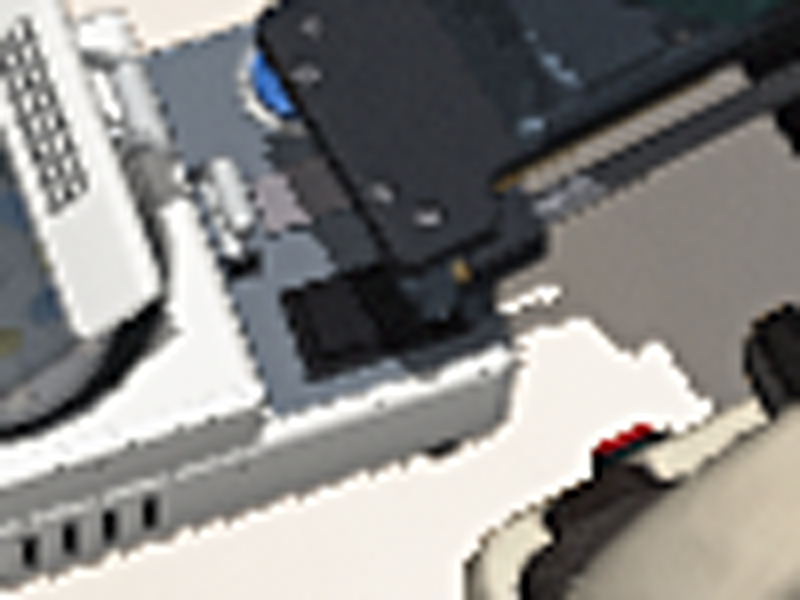

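The crop shows the finger hiding the rocker's front end, and the rear end (310,300) looks raised. I compare the depth profile with the initial one.

```bash
python3 -c "
from h import *
def prof(c):
  P=pts(c);I=c['img']
  q=P[(I.max(-1)<75)&(P[...,2]>.055)&(P[...,2]<.08)]
  f=np.c_[(q[:,:2]-O)@RZ*1e3,q[:,2]*1e3]
  for x in range(-86,-44,4):
    g=f[(abs(f[:,0]-x-2)<2)&(abs(f[:,1]-36)<9)]
    print(x+2,len(g),np.median(g[:,2]).round(1) if len(g) else '',end=' | ')
  print()
prof(dict(np.load('scene0.npz')));prof(dict(np.load('top0.npz')));
for i in range(3): prof(read_camera('scene'))
"
```

```text
-84 11 69.7 | -80 13 68.7 | -76 15 68.9 | -72 19 66.8 | -68 17 66.2 | -64 14 65.5 | -60 16 65.6 | -56 16 64.6 | -52 19 63.9 | -48 17 62.4 | -44 11 61.4 | 
-84 21 69.3 | -80 15 72.8 | -76 10 71.6 | -72 16 68.6 | -68 19 68.8 | -64 19 68.5 | -60 19 67.8 | -56 18 67.1 | -52 18 65.8 | -48 19 65.2 | -44 13 62.8 | 
-84 2 61.8 | -80 2 60.6 | -76 6 66.1 | -72 17 65.3 | -68 15 65.7 | -64 14 66.2 | -60 18 67.3 | -56 15 66.7 | -52 16 68.8 | -48 19 64.0 | -44 13 59.6 | 
-84 1 60.6 | -80 1 61.8 | -76 5 66.0 | -72 17 66.2 | -68 19 65.8 | -64 16 65.6 | -60 12 66.5 | -56 18 66.8 | -52 18 68.6 | -48 18 63.8 | -44 11 60.0 | 
-84 1 65.1 | -80 2 61.9 | -76 6 64.4 | -72 14 66.1 | -68 17 66.5 | -64 14 67.1 | -60 16 66.8 | -56 18 65.9 | -52 14 68.8 | -48 20 66.8 | -44 11 60.5 |
```

The slope has reversed: the rear end went from 64 to 69 mm and the front has dropped, so the rocker snapped over to on. I lift clear, shut the fingers and check the rocker and lid.

Request:
move_arm([
  [[0, 0, -25, 0, 0, 0], [0, 0, -75, 0, 0, 0], [0, 0, -130, 0, 0, 0], [0, 0, -185, 0, 0, 0]],
])

```text
time: 6.18
eef_pos: [0.4681, 0.038, 0.2685]
eef_rot: [[1.0, 0.0, -0.002], [0.0, -1.0, 0.001], [-0.002, -0.001, -1.0]]
wrist_force: [1.3, 0.0, -0.3]
width: 0.0914
```

```bash
python3 -c "
from h import *
c=read_camera('scene');P=pts(c);I=c['img']
q=P[(I.max(-1)<75)&(P[...,2]>.055)&(P[...,2]<.08)]
f=np.c_[(q[:,:2]-O)@RZ*1e3,q[:,2]*1e3]
for x in range(-86,-44,4):
    g=f[(abs(f[:,0]-x-2)<2)&(abs(f[:,1]-36)<9)]
    print(x+2,len(g),np.median(g[:,2]).round(1) if len(g) else '',end=' | ')
f=np.concatenate([(P[...,:2]-O)@RZ*1e3,P[...,2:]*1e3],-1)
m=(I.min(-1)>150)&(f[...,2]>110)&(f[...,2]<185)&(abs(f[...,0]-5)<60)&(abs(f[...,1])<58)
q=f[m];print(len(q),q.min(0),q.max(0),np.median(q,0));print('strip slope',np.polyfit(q[:,0],q[:,2],1),q[:,0].mean(),q[:,2].mean())
def ed(t):return 78-102*np.cos(t)+10*np.sin(t),90+102*np.sin(t)+10*np.cos(t)
rows([(*W(ed(t)[0],0),(ed(t)[1]+dz)/1e3) for t,dz in((.75,60),(.75,5),(.6,0),(.45,0),(.3,0),(.2,0),(.15,0),(.1,0),(.05,0),(0,0))])
cv2.imwrite('pics/a4.png',cv2.resize(I[200:335,230:410],(800,600),interpolation=cv2.INTER_CUBIC))"
```

```text
-84 15 67.5 | -80 7 66.8 | -76 15 65.8 | -72 17 67.2 | -68 16 65.9 | -64 15 66.9 | -60 14 67.2 | -56 13 66.7 | -52 20 67.2 | -48 17 66.9 | -44 10 61.6 | 568 [-17.75504535 -56.08710023 112.52891403] [ 63.6676269   55.84838406 173.59067352] [  6.60413685   1.55068128 163.08965622]
strip slope [ -0.37422004 164.40405703] 6.88556217066373 161.82734169404873
t 6.225 p [0.4712 0.0381 0.2755] F [6.1 0.4 9.4] w 0.0913 rv [-0.1 -0.4  0. ]
(np.float64(0.5225930668746989), np.float64(0.17400036850901757), np.float64(0.22684404221111829)) [  51.1 -135.8   49.1]
(np.float64(0.5225930668746989), np.float64(0.17400036850901757), np.float64(0.1718440422111183)) [  50.8 -135.8  104.1]
(np.float64(0.5207312231020873), np.float64(0.16344132777043696), np.float64(0.1558468884353904)) [  48.8 -125.2  120.1]
(np.float64(0.5191756582227011), np.float64(0.15461928095073843), np.float64(0.14337095550287224)) [  47.2 -116.3  132.5]
(np.float64(0.5179613068701325), np.float64(0.1477323522022879), np.float64(0.12969642597071268)) [  45.9 -109.4  146.2]
(np.float64(0.517355104935557), np.float64(0.1442944101917131), np.float64(0.12006493751950867)) [  45.2 -106.   155.8]
(np.float64(0.5171154407577739), np.float64(0.1429352070974381), np.float64(0.11513040029166755)) [  44.9 -104.6  160.8]
(np.float64(0.5169189019183701), np.float64(0.14182057995067843), np.float64(0.11013305015075674)) [  44.7 -103.5  165.8]
(np.float64(0.5167659796620886), np.float64(0.14095331473881445), np.float64(0.10508537786955885)) [  44.5 -102.6  170.8]
(np.float64(0.5166570562149299), np.float64(0.1403355791732128), np.float64(0.1)) [  44.4 -102.   175.9]
```

View pics/a4.png

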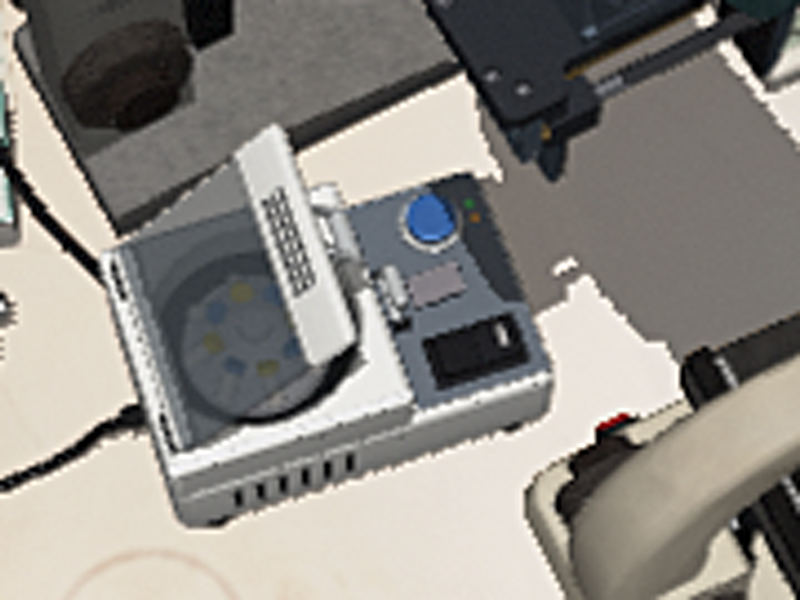

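The crop shows the rocker with its white bar and the lid still open. The flat profile is unclear, so I average several frames.

```bash
python3 -c "
from h import *
print(get_state()['wrist_force'],get_state()['eef_pos'])
def prof(c):
  P=pts(c);I=c['img']
  q=P[(I.max(-1)<75)&(P[...,2]>.05)&(P[...,2]<.085)]
  return np.c_[(q[:,:2]-O)@RZ*1e3,q[:,2]*1e3]
def show(f):
  for x in range(-88,-44,4):
    g=f[(abs(f[:,0]-x-2)<2)&(abs(f[:,1]-36)<8)]
    print(x+2,len(g),np.mean(g[:,2]).round(1) if len(g) else '',end=' | ')
  print()
for n in('scene','top'):
  show(prof(dict(np.load(n+'0.npz'))));show(np.vstack([prof(read_camera(n)) for _ in range(8)]))
C=[read_camera('scene')['img'] for _ in range(6)];I=np.mean(C,0).astype(np.uint8)
I0=np.load('scene0.npz')['img']
cv2.imwrite('pics/a5.png',np.hstack([cv2.resize(k[260:300,315:360],(400,356),interpolation=cv2.INTER_CUBIC) for k in(I0,I)]))
print(get_state()['wrist_force'],get_state()['eef_pos'])
"
```

```text
[6.1229961  0.43824312 9.40145434] [0.47117924 0.03813629 0.2754943 ]
-86 9 65.1 | -82 14 70.7 | -78 3 68.9 | -74 16 68.0 | -70 15 65.9 | -66 15 66.0 | -62 14 65.3 | -58 12 65.0 | -54 14 65.1 | -50 16 63.2 | -46 13 61.8 | 
-86 91 64.5 | -82 83 67.0 | -78 49 65.9 | -74 120 66.2 | -70 110 66.5 | -66 109 66.2 | -62 107 66.7 | -58 120 67.2 | -54 101 67.4 | -50 119 67.3 | -46 139 62.6 | 
-86 16 64.1 | -82 17 71.9 | -78 7 72.5 | -74 13 70.6 | -70 17 68.1 | -66 16 68.1 | -62 15 68.2 | -58 15 66.8 | -54 16 67.3 | -50 15 66.0 | -46 18 64.7 | 
-86 0  | -82 0  | -78 0  | -74 0  | -70 0  | -66 0  | -62 0  | -58 0  | -54 0  | -50 0  | -46 0  | 
[ 0.92978115 -0.28994052 -0.02231996] [0.46849701 0.0380438  0.26692803]
```

View pics/a5.png

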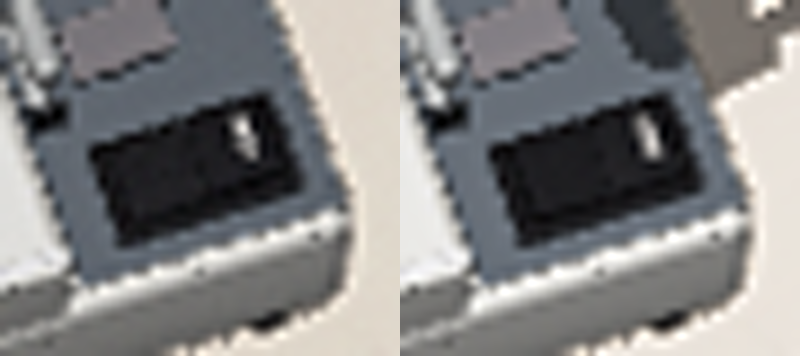

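Left is before and right is now. The rear rose about 4 mm and the front dropped about 4 mm, which is slightly less than the full travel. A gentle second press slightly further back will confirm it is on.

Request:
move_arm([
  [[0, 0, 55, 0, 0, 0], [0, -0.5, 110, 0, 0, 0], [0, -0.5, 165, 0, 0, 0], [0, -0.5, 188, 0, 0, 0], [0, -0.5, 193, 0, 0, 0], [0, -0.5, 196, 0, 0, 0], [0, -0.5, 198, 0, 0, 0], [0, -0.5, 198, 0, 0, 0]],
])

```text
time: 8.32
eef_pos: [0.4687, 0.0387, 0.0696]
eef_rot: [[1.0, 0.0, -0.0], [0.0, -1.0, 0.001], [-0.0, -0.001, -1.0]]
wrist_force: [-0.8, 0.5, -0.3]
width: 0.0913
```

Request:
move_arm([
  [[0, 0, 1.5, 0, 0, 0], [0, 0, 3, 0, 0, 0], [0, 0, 3, 0, 0, 0]],
])

```text
time: 8.7
eef_pos: [0.4689, 0.0387, 0.0668]
eef_rot: [[1.0, 0.0, 0.0], [0.0, -1.0, 0.001], [0.0, -0.001, -1.0]]
wrist_force: [-0.3, 0.2, 2.9]
width: 0.091
```

Request:
move_arm([
  [[0, 0, 1, 0, 0, 0], [0, 0, 1.5, 0, 0, 0], [0, 0, 1.5, 0, 0, 0]],
])

```text
time: 9.07
eef_pos: [0.4691, 0.0387, 0.0661]
eef_rot: [[1.0, 0.0, -0.0], [0.0, -1.0, 0.001], [-0.0, -0.001, -1.0]]
wrist_force: [-6.8, -1.8, 24.8]
width: 0.0912
```

There is a hard stop at z = 66 mm, where the on end should be (off would have met the finger at 72), so the rocker is on. I lift, shut the fingers and go above the lid.

Request:
move_arm([
  [[0, 0, -6, 0, 0, 0], [0, 0, -40, 0, 0, 0], [0, 0, -95, 0, 0, 0], [0, 0, -150, 0, 0, 0], [0, 0, -190, 0, 0, 0], [0, 0, -190, 0, 0, 0]],
], squeeze=10)

```text
time: 9.82
eef_pos: [0.4706, 0.0386, 0.259]
eef_rot: [[1.0, 0.0, 0.005], [0.0, -1.0, 0.001], [0.005, -0.001, -1.0]]
wrist_force: [-0.6, 0.2, -0.5]
width: 0.0914
```

Request:
move_arm([
  [[20, -40, 0, 0, 0, 0], [40, -85, 0, 0, 0, 0], [53, -125, 0, 0, 0, 0], [53, -130, 25, 0, 0, 0], [53, -130, 60, 0, 0, 0], [53, -130, 75, 0, 0, 0], [53, -130, 75, 0, 0, 0]],
], jaw=1)

```text
time: 10.7
eef_pos: [0.5233, 0.1684, 0.1833]
eef_rot: [[1.0, 0.0, 0.003], [0.0, -1.0, 0.0], [0.003, -0.0, -1.0]]
wrist_force: [-0.3, 0.2, 0.4]
width: 0.024
```

```bash
python3 -c "
from h import *
def ed(t):return 78-102*np.cos(t)+10*np.sin(t),90+102*np.sin(t)+10*np.cos(t)
rows([(*W(ed(t)[0],0).round(4),round((ed(t)[1]+dz)/1e3,4)) for t,dz in((.75,0),(.6,0),(.45,0),(.3,0),(.2,0),(.15,0),(.1,0),(.05,0),(0,0))])
c=read_camera('scene');cv2.imwrite('pics/a6.png',cv2.resize(c['img'][200:335,230:410],(800,600),interpolation=cv2.INTER_CUBIC))"
```

```text
t 10.7 p [0.5233 0.1684 0.1833] F [-0.3  0.2  0.4] w 0.024 rv [-0.  -0.2  0. ]
(np.float64(0.5226), np.float64(0.174), np.float64(0.1668)) [-0.7 -5.6 16.5]
(np.float64(0.5207), np.float64(0.1634), np.float64(0.1558)) [-2.6  5.  27.5]
(np.float64(0.5192), np.float64(0.1546), np.float64(0.1434)) [-4.2 13.8 39.9]
(np.float64(0.518), np.float64(0.1477), np.float64(0.1297)) [-5.4 20.7 53.6]
(np.float64(0.5174), np.float64(0.1443), np.float64(0.1201)) [-6.  24.1 63.2]
(np.float64(0.5171), np.float64(0.1429), np.float64(0.1151)) [-6.4 25.5 68.2]
(np.float64(0.5169), np.float64(0.1418), np.float64(0.1101)) [-6.6 26.6 73.2]
(np.float64(0.5168), np.float64(0.141), np.float64(0.1051)) [-6.7 27.4 78.2]
(np.float64(0.5167), np.float64(0.1403), np.float64(0.1)) [-6.8 28.1 83.3]
```

View pics/a6.png

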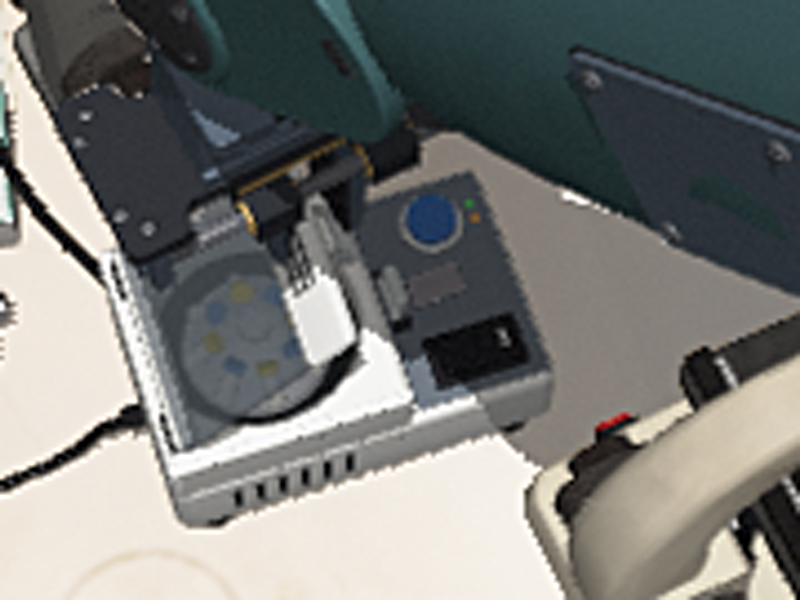

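The crop shows the gripper above the middle of the lid strip. I push it down along its arc.

Request:
move_arm([
  [[0, -2, 8, 0, 0, 0], [-1, -1, 17, 0, 0, 0], [-2, 2, 25, 0, 0, 0], [-3, 6, 33, 0, 0, 0], [-4, 10, 41, 0, 0, 0], [-5, 15, 50, 0, 0, 0], [-5.5, 18, 58, 0, 0, 0], [-5.5, 18, 58, 0, 0, 0]],
])

```text
time: 11.75
eef_pos: [0.5183, 0.1503, 0.1257]
eef_rot: [[1.0, -0.0, 0.003], [-0.0, -1.0, 0.001], [0.003, -0.001, -1.0]]
wrist_force: [0.2, 0.7, 0.4]
width: 0.0006
```

```bash
python3 -c "
from h import *
rows([(.5174,.146,.112),(.5172,.145,.105),(.517,.145,.1)])
c=read_camera('scene');P=pts(c);I=c['img'];f=np.concatenate([(P[...,:2]-O)@RZ*1e3,P[...,2:]*1e3],-1)
m=(I.min(-1)>130)&(f[...,2]>93)&(f[...,2]<185)&(abs(f[...,0]+10)<60)&(abs(f[...,1]-35)<22)
q=f[m];print(len(q),q.min(0),q.max(0),np.median(q,0))"
```

```text
t 11.75 p [0.5183 0.1503 0.1257] F [0.2 0.7 0.4] w 0.0006 rv [-0.  -0.2 -0. ]
(0.5174, 0.146, 0.112) [-0.9  4.3 13.7]
(0.5172, 0.145, 0.105) [-1.2  5.3 20.7]
(0.517, 0.145, 0.1) [-1.4  5.3 25.7]
225 [-28.88134471  13.32864075 110.87761496] [ -2.85338612  56.06102313 127.92321228] [-14.59360497  38.91992427 119.86818531]
```

The lid is following, with its front at about 0.127. I continue in small steps to the catch.

Request:
move_arm([
  [[-0.5, 2, 6, 0, 0, 0], [-1, 4, 12, 0, 0, 0], [-1, 5, 17, 0, 0, 0], [-1, 5, 20, 0, 0, 0], [-1, 5, 22, 0, 0, 0], [-1, 5, 22, 0, 0, 0]],
])

```text
time: 12.55
eef_pos: [0.5175, 0.1455, 0.1039]
eef_rot: [[1.0, -0.0, 0.004], [-0.0, -1.0, 0.001], [0.004, -0.001, -1.0]]
wrist_force: [0.4, 0.3, 0.5]
width: 0.0005
```

Request:
move_arm([
  [[0, 0, 1.5, 0, 0, 0], [0, 0, 3, 0, 0, 0], [0, 0, 4, 0, 0, 0], [0, 0, 4, 0, 0, 0]],
])

```text
time: 13.05
eef_pos: [0.5176, 0.1455, 0.1002]
eef_rot: [[1.0, -0.0, 0.003], [-0.0, -1.0, 0.001], [0.003, -0.001, -1.0]]
wrist_force: [-2.4, -0.4, 7.9]
width: 0.0008
```

Request:
move_arm([
  [[0, 0, 1, 0, 0, 0], [0, 0, 1.5, 0, 0, 0], [0, 0, 1.5, 0, 0, 0]],
])

```text
time: 13.42
eef_pos: [0.5177, 0.1454, 0.0999]
eef_rot: [[1.0, 0.0, 0.003], [0.0, -1.0, 0.0], [0.003, -0.0, -1.0]]
wrist_force: [-10.4, -4.0, 26.2]
width: 0.0006
```

Request:
move_arm([
  [[0, 0, 1, 0, 0, 0], [0, 0, 1.5, 0, 0, 0], [0, 0, 1.5, 0, 0, 0]],
])

```text
time: 13.8
eef_pos: [0.5178, 0.1455, 0.0998]
eef_rot: [[1.0, 0.0, 0.003], [0.0, -1.0, 0.0], [0.003, -0.0, -1.0]]
wrist_force: [-12.3, -4.0, 31.1]
width: 0.0002
```

A firm stop at z about 100 mm, where the shut lid should be. I lift off and check whether it stays down.

Request:
move_arm([
  [[0, 0, -4, 0, 0, 0], [0, 0, -30, 0, 0, 0], [0, 0, -60, 0, 0, 0], [0, 0, -60, 0, 0, 0]],
])

```text
time: 14.3
eef_pos: [0.5189, 0.1458, 0.1618]
eef_rot: [[1.0, 0.0, 0.006], [0.0, -1.0, 0.001], [0.006, -0.001, -1.0]]
wrist_force: [1.0, 0.2, -0.3]
width: 0.0004
```

```bash
python3 -c "
from h import *
rows([(*W(-68,-34),.15),(*W(-68,-34),.075)])
F=[]
for _ in range(6):
  c=read_camera('scene');P=pts(c);I=c['img'];f=np.concatenate([(P[...,:2]-O)@RZ*1e3,P[...,2:]*1e3],-1)
  m=(I.min(-1)>110)&(f[...,2]>70)&(f[...,2]<140)&(f[...,0]>-45)&(f[...,0]<90)&(f[...,1]>15)&(f[...,1]<54)
  F.append(f[m])
q=np.vstack(F)
for x in range(-44,8,4):
  g=q[abs(q[:,0]-x-2)<2];print(x+2,len(g),np.median(g[:,2]).round(1) if len(g) else '',end=' | ')
cv2.imwrite('pics/a7.png',cv2.resize(I[200:335,230:410],(800,600),interpolation=cv2.INTER_CUBIC))"
```

```text
t 14.3 p [0.5189 0.1458 0.1618] F [ 1.   0.2 -0.3] w 0.0004 rv [-0.1 -0.4  0. ]
(np.float64(0.5425), np.float64(0.0911), 0.15) [23.5 54.7 11.9]
(np.float64(0.5425), np.float64(0.0911), 0.075) [23.  54.7 86.9]
-42 0  | -38 0  | -34 98 96.7 | -30 212 97.7 | -26 206 97.5 | -22 218 97.6 | -18 227 97.9 | -14 219 97.6 | -10 234 97.2 | -6 122 96.0 | -2 42 92.2 | 2 54 93.7 | 6 30 92.0 |
```

View pics/a7.png

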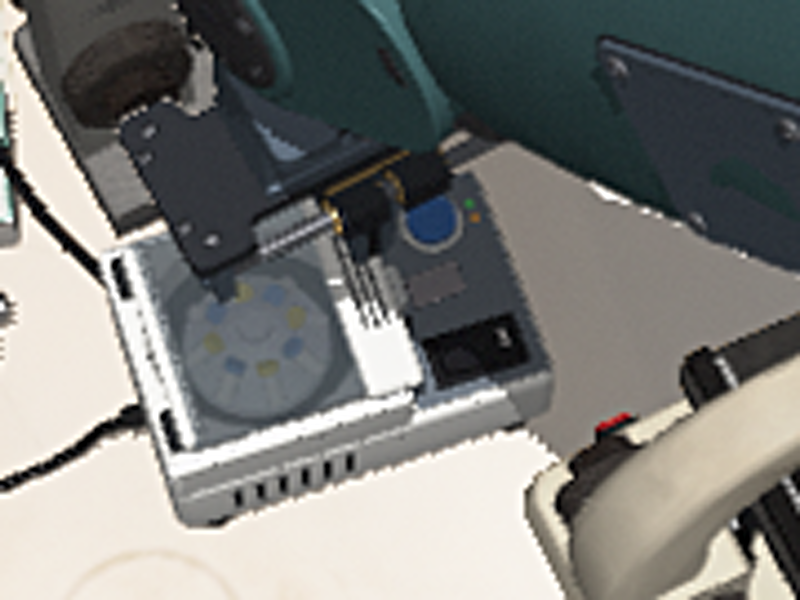

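The crop shows the lid level and the tab at (437,283), unmoved, so the catch is at rest. I check the lid height against the depth bias on surfaces of known height.

```bash
python3 -c "
from h import *
F=[];B=[]
for _ in range(6):
  c=read_camera('scene');P=pts(c);f=np.concatenate([(P[...,:2]-O)@RZ*1e3,P[...,2:]*1e3],-1).reshape(-1,3);F.append(f);B.append(c['img'].reshape(-1,3))
f=np.vstack(F);b=np.vstack(B);f0=pts(dict(np.load('scene0.npz')));f0=np.concatenate([(f0[...,:2]-O)@RZ*1e3,f0[...,2:]*1e3],-1).reshape(-1,3)
def med(f,x0,x1,y0,y1,z0,z1):
  g=f[(f[:,0]>x0)&(f[:,0]<x1)&(f[:,1]>y0)&(f[:,1]<y1)&(f[:,2]>z0)&(f[:,2]<z1)];return len(g),np.median(g,0).round(1)
print('ledge',med(f,-60,-42,20,56,50,66),'60 true'); print('ledge0',med(f0,-60,-40,20,56,50,66))
print('rim0 (88)',med(f0,-25,-12,15,56,80,96)); print('rim now y>57',med(f,-20,60,57,60,80,96))
print('bench',med(f,-60,60,75,110,-10,12))
for x in (-30,-20,-10): print('lid',x,med(f,x-4,x+4,16,54,90,110))
"
```

```text
ledge (587, array([-47.6,  45.4,  59.2])) 60 true
ledge0 (151, array([-49.2,  41.4,  60.8]))
rim0 (88) (110, array([-19. ,  37.2,  85.6]))
rim now y>57 (355, array([18.7, 58.3, 83.7]))
bench (5304, array([ 0.4, 92.6, -2.1]))
lid -30 (399, array([-29.8,  35.9,  97.7]))
lid -20 (437, array([-20. ,  35.5,  97.9]))
lid -10 (422, array([-10.1,  35.1,  97.1]))
```

```bash
python3 -c "
from h import *
def tab(I):
  I=cv2.GaussianBlur(I,(3,3),0).astype(int);J=np.zeros(I.shape[:2],bool);J[255:275,318:342]=1
  m=J&(I[...,2]-I[...,0]>0)
  v,u=np.nonzero(m);return m.sum(),u.mean().round(2),v.mean().round(2),u.min(),u.max(),v.min(),v.max()
print(tab(np.load('scene0.npz')['img']))
for _ in range(3): print(tab(read_camera('scene')['img']))
a=cv2.imread('pics/scene0.png')[250:292,305:355];b=read_camera('scene')['img'][250:292,305:355]
cv2.imwrite('pics/a8.png',np.hstack([cv2.resize(k,(400,336),interpolation=cv2.INTER_CUBIC) for k in(a,b)]))"
```

```text
(np.int64(3), np.float64(336.33), np.float64(271.0), np.int64(327), np.int64(341), np.int64(266), np.int64(274))
(np.int64(22), np.float64(318.86), np.float64(270.82), np.int64(318), np.int64(321), np.int64(265), np.int64(274))
(np.int64(23), np.float64(319.39), np.float64(270.83), np.int64(318), np.int64(329), np.int64(265), np.int64(274))
(np.int64(23), np.float64(319.91), np.float64(271.22), np.int64(318), np.int64(341), np.int64(266), np.int64(274))
```

View pics/a8.png

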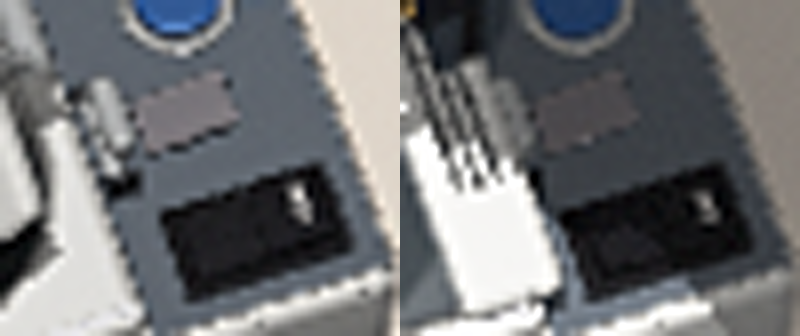

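The tab and claw sit in the same place in both crops, and the rocker's bar end is down in the right one. With the lid at its shut height and the catch at rest, it is latched. Now the key, aimed 4 mm away from the tab side.

Request:
move_arm([
  [[14, 28, 0, 0, 0, 0], [27, 56, 0, 0, 0, 0], [27, 56, 40, 0, 0, 0], [27, 56, 75, 0, 0, 0], [27, 56, 88, 0, 0, 0], [27, 56, 88, 0, 0, 0]],
])

```text
time: 15.85
eef_pos: [0.5447, 0.0895, 0.0717]
eef_rot: [[1.0, 0.0, 0.002], [0.0, -1.0, 0.0], [0.002, -0.0, -1.0]]
wrist_force: [0.2, -0.1, 0.6]
width: 0.0004
```

Request:
move_arm([
  [[0, 0, 2, 0, 0, 0], [0, 0, 4, 0, 0, 0], [0, 0, 6, 0, 0, 0], [0, 0, 6, 0, 0, 0]],
])

```text
time: 16.35
eef_pos: [0.5453, 0.0896, 0.0661]
eef_rot: [[1.0, 0.0, 0.003], [0.0, -1.0, 0.0], [0.003, -0.0, -1.0]]
wrist_force: [1.8, 1.3, 3.4]
width: 0.0007
```

Request:
move_arm([
  [[0, 0, 1, 0, 0, 0], [0, 0, 1.8, 0, 0, 0], [0, 0, 1.8, 0, 0, 0]],
])

```text
time: 16.73
eef_pos: [0.5454, 0.0897, 0.0644]
eef_rot: [[1.0, 0.0, 0.003], [0.0, -1.0, 0.0], [0.003, -0.0, -1.0]]
wrist_force: [-0.0, 0.1, 4.5]
width: 0.0009
```

Request:
move_arm([
  [[0, 0, 0.7, 0, 0, 0], [0, 0, 1, 0, 0, 0], [0, 0, 1, 0, 0, 0]],
])

```text
time: 17.1
eef_pos: [0.5455, 0.0896, 0.064]
eef_rot: [[1.0, 0.0, 0.003], [0.0, -1.0, 0.0], [0.003, -0.0, -1.0]]
wrist_force: [-5.0, 0.4, 18.0]
width: 0.0003
```

The key has bottomed at z = 64.0 mm with 18 N. I ease the force a little and check that it holds.

Request:
move_arm([
  [[0, 0, 0.2, 0, 0, 0], [0, 0, 0.2, 0, 0, 0]],
])

```text
time: 17.35
eef_pos: [0.5454, 0.0897, 0.0641]
eef_rot: [[1.0, 0.0, 0.002], [0.0, -1.0, 0.0], [0.002, -0.0, -1.0]]
wrist_force: [-3.3, -0.5, 11.1]
width: 0.0006
```

```bash
python3 -c "
from h import *
rows([])
c=read_camera('scene');I=c['img'];rows([])
f0=pts(np.load('scene0.npz'));f1=pts(c)
for n,P,im in(('0',f0,np.load('scene0.npz')['img']),('1',f1,I)):
  H=cv2.cvtColor(im,cv2.COLOR_BGR2HSV);m=(H[...,0]>18)&(H[...,0]<32)&(H[...,1]>120)&(P[...,2]>.05)&(P[...,2]<.08)&(P[...,1]<-.05)&(P[...,1]>-.25)
  print('cup',m.sum(),np.median(P[m],0).round(4) if m.any() else '')
cv2.imwrite('pics/a9.png',cv2.resize(I[160:370,180:460],(800,600),interpolation=cv2.INTER_CUBIC))"
```

```text
t 17.35 p [0.5454 0.0897 0.0641] F [-3.3 -0.5 11.1] w 0.0006 rv [-0.  -0.1  0. ]
t 17.4 p [0.5454 0.0896 0.0641] F [-3.2  0.8 11. ] w 0.0004 rv [-0.  -0.1  0. ]
cup 569 [ 0.4985 -0.1462  0.067 ]
cup 3 [ 0.76   -0.1267  0.0774]
```

View pics/a9.png

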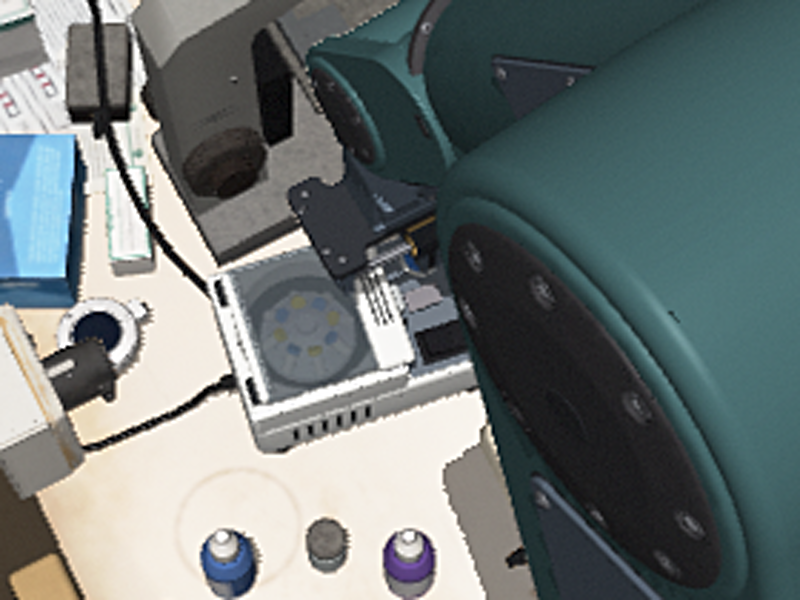

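The picture shows the lid flat at (320,325), the fingers on the key at about (420,260), the tab free at (428,297), and the bottles and jar in place. The push is steady at 11 N, so I hand in.

```bash
python3 -c "
from h import *
print(ticket.sign_off())"
```

```text
the job is handed in; nothing more can be done
None
```

I switched the centrifuge on at the rocker with the lid open, pushed the lid shut, and handed the job in with the key held down. It took 17.4 s of the 56 s allowed.

- **Rocker:** The first press snapped it over, but the finger also slid down in front of the tip with about 8 N of sideways force. The camera's height profile showed slightly less than full travel. A second press met a hard stop at z = 66 mm, where the on end should be; that press reached about 25 N for a moment.
- **Lid:** It stayed level at about 100 mm after I lifted off, and the catch and release tab looked unmoved from the first picture, so I take it as latched. Under the push, which peaked at about 31 N, I did not see the extra 1 to 3 mm of seal sink, and I did not test the latch by lifting.
- **Key:** It bottomed at z = 64 mm with 18 N. I eased that to a steady 11 N and left the arm holding it there.
- **Bystanders:** The stain bottles and small jar looked undisturbed in the last picture. The arm hid the cup and timer, so I could not confirm those, and I made no specific check on the tube rack. No unexpected contact showed in the wrist forces.

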